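# Stroke test of a sprung touch strip

## Robot

A 7-joint arm with a two-finger parallel gripper is mounted at the origin on the work surface. World frame = base frame: x ahead of the robot, y to its left, z up, the work surface at z = 0. Lengths are in m, angles in rad, forces in N, time in s.
With the tool pointing down it reaches from about 0.4 to 0.85 m from the base axis. Payload 6.9 kg.
Tool frame: the origin (TCP) lies between the finger pads, 19 mm behind the fingertips; this is the grasp point; z points along the fingers, y is the line along which they close (so a half turn about z gives the same grasp; the last joint's range is limited). The gripper opens to 85 mm and grips with 20 to 120 N. Pads are 22 mm wide; open, the fingers measure 114 mm over their backs; the gripper's body (76 mm by 85 mm) begins 54 mm behind the grasp point. The pads swing forward as they close: fully open they stand 13 mm farther back than shut.
Start: joints at [1.306, 0.507, -0.238, 1.5, 0.126, 1.149, -0.155], TCP at [0.226, -0.583, 0.25] pointing down, gripper open.
Joint ranges: [-3.08, 3.08], [-0.24, 2.05], [-1.43, 1.35], [0, 2.5], [-1.52, 4.66], [0.17, 1.96], [-2.89, 2.89]. Speed limits (rad/s): [2.39, 2.39, 3.14, 3.14, 3.14, 3.14, 3.14].

## Interface

Orientations are given as a 3x3 rotation matrix whose columns are the frame's x, y, z axes.
In Python, from workcell import manip gives the robot as it stands. The module is installed in compiled form; this text tells all that it offers.
- The arm moves only by the tool jog_arm, never from a script. Its argument "increments" is a list that holds one entry, the list of rows, each a list of 7 numbers: the shift along the tool's x, y, z in mm, then the turn, a rotation vector about the tool's x, y, z in degrees, then the closure, from -1 (fully open) to 1 (shut). In form: [[[dx, dy, dz, rx, ry, rz, hand], ...]]. A call has 1 to 20 rows; each row shifts and turns the commanded pose from where the row before left it, along the tool's axes as they then stand; what a row does not reach is not made up. A row lasts 1/12 s, in which the tool goes at most 41.7 mm and 7.16 degrees, less where a joint would pass 70% of its speed; a pose out of reach is approached as far as the arm can. A call is refused whole if a number of a shift passes 41.7 or a number of a turn 7.16, either way. A call with a gripper value outside its range is refused whole. The fingers move at their own pace and stop on an object; "newtons" is the grip in N (left out, the last holds). Time passes only in rows, so rows that do not move let the fingers close. It gives the time, the measured TCP pose, the force, the opening and the grip force at its end, in the units of the state.
- manip.read_state(): the state, without advancing time (a new reading comes with each control period).
- manip.grab_frame(name): name is "scene" or "top"; returns the picture (400x640x3 uint8, blue, green, red); there is no depth.
- manip.camera_model(name): a dict with "vertical_fov" (degrees; the focal length in pixels is half the picture's height over the tangent of half this angle, whatever the lens; pixels are square), "cx", "cy" (the principal point, pixels), "D" ([k1, k2, p1, p2, k3] as OpenCV has them; the pictures are not rectified), "R" (3x3) and "t" (3): a world point X has camera coordinates R X + t. Camera axes: x right, y down, z forward; pixel columns grow to the right and rows downward; lengths in m; the calibration is good to about 2 mm. A picture is of the moment at which its call begins. camera_model takes no time and is no camera call.
- manip.sign_off(): hands the job in; it is judged then, once.
The state is a dict: "time": time; "qpos": joint angles; "joint_vel": joint speeds; "joint_efforts": joint torques, N m; "tcp_pos": TCP position; "orientation": TCP orientation; "ft_force": force on the tool from outside, world axes, zero at the start; "wrist_torque": the same for the moment, N m; "grip_width": finger opening in m; "gripper_force": force on a finger pad.
Only numpy, scipy, OpenCV 4.12 (cv2) and the standard library are available. Lean on these libraries where they do the work, as an engineer would, in place of code of your own. Each camera call takes 0.05 s, during which the arm holds its last target. There are 200 camera calls.

## Task

Test the curved black touch strip on the green board: with the closed fingertips pointing down, touch it lightly at the white dot nearest the blue lamp and stroke along the curve, over all five white dots, to the dot nearest the red lamp, in one unbroken stroke that keeps on the strip, without lifting off and without pushing the strip down to its stop. Finish there with the fingertips still resting lightly on that last dot: the program ends while holding this touch. Do not touch the lamps, and leave everything else lying where it is.

Things in the scene. Friction and masses are not known exactly. Their poses are not given: they have to be found in the camera images.
- cradle: test cradle fixed to the table: aluminium base with a green circuit board on top, 130 (x) x 280 (y) mm, board surface 20 mm above the table. Origin: centre of its underside, z up; at yaw 0 its +x points away from the robot and +y to the robot's left. It carries a black arc-shaped touch strip on springs, 30 mm wide, its level upper surface 38 mm above the table at rest
- strip (a joint): how far the touch strip is pressed straight down, m: 0 at rest, 0.010 at its stop. It gives from about 0.6 N, needs 0.45 N more per mm, some 5 N just before the stop, and stays level wherever pressed. 1 to 9 mm down counts as a light touch. The fingertips' place is judged at the TCP seen from above: keep the closed fingers pointing down
- mark0 (a point): centre of white dot 0 on the strip's upper surface (it sinks with the strip); the dots are numbered from the cradle's -y end (0) to its +y end (4), 20 degrees or 45 mm apart along the arc
- mark1 (a point): centre of white dot 1 on the strip's upper surface (it sinks with the strip); the dots are numbered from the cradle's -y end (0) to its +y end (4), 20 degrees or 45 mm apart along the arc
- mark2 (a point): centre of white dot 2 on the strip's upper surface (it sinks with the strip); the dots are numbered from the cradle's -y end (0) to its +y end (4), 20 degrees or 45 mm apart along the arc
- mark3 (a point): centre of white dot 3 on the strip's upper surface (it sinks with the strip); the dots are numbered from the cradle's -y end (0) to its +y end (4), 20 degrees or 45 mm apart along the arc
- mark4 (a point): centre of white dot 4 on the strip's upper surface (it sinks with the strip); the dots are numbered from the cradle's -y end (0) to its +y end (4), 20 degrees or 45 mm apart along the arc
- arc_center (a point): centre of the circle, radius 130 mm, that the strip's centre line follows; 38 mm above the table, nothing is there. The strip (30 mm wide, 6 mm thick) runs from -48 to +48 degrees about the cradle's +x axis, so it bulges to +x
- lamp_blue: blue dome lamp on a grey collar, 22 mm across, 37 mm high, fixed on the green board 45 mm beyond one end dot of the strip: the stroke starts at that end (either end). Origin: centre of its underside. Not to be touched
- lamp_red: red dome lamp, same size and mounting, beyond the other end: the stroke finishes at that end. Not to be touched
- dial_cap: grey round dial cap, 22 mm across, 18 mm high, standing loose on the green board on the inner side of the arc. Origin at the centre of its underside. Leave alone
- standoff: brass round standoff, 12 mm across, 25 mm high, standing loose near a corner of the green board on the outer side of the arc. Origin: centre of its underside. Leave alone
- screwdriver: green-handled screwdriver, about 200 mm, lying on the table on the far side of the cradle. Leave alone
- spool: yellow spool, 56 mm across, 40 mm high, standing on the table to the left of the cradle. Origin: centre of its underside. Leave alone
- brush: red-handled brush lying on the table to the right of the cradle, about 200 mm long. Leave alone
- multimeter: red multimeter, 190 x 90 x 44 mm, lying on the table to the left. Leave alone
- pen_pot: black pot, 72 mm across, with pens standing in it to 140 mm, on the table to the right. Leave alone

How it is judged:
On the way, in this order (a step that is already met when the one before it is completed fails the run):
1. the fingertips press the strip lightly on the dot at the blue-lamp end (((horizontal distance between lamp_blue and mark0 below 0.07 m and horizontal distance between the grasp point and mark0 below 0.01 m) or (horizontal distance between lamp_blue and mark4 below 0.07 m and horizontal distance between the grasp point and mark4 below 0.01 m)) and contact force between the fingers and cradle above 0.3 N and value of joint strip between 0.0008 and 0.0092 m), for 0.04 s.
2. still touching, they pass over the second dot (((horizontal distance between lamp_blue and mark0 below 0.07 m and horizontal distance between the grasp point and mark1 below 0.01 m) or (horizontal distance between lamp_blue and mark4 below 0.07 m and horizontal distance between the grasp point and mark3 below 0.01 m)) and contact force between the fingers and cradle above 0.3 N and value of joint strip between 0.0008 and 0.0092 m), for 0.04 s.
3. still touching, they pass over the middle dot (((horizontal distance between lamp_blue and mark0 below 0.07 m and horizontal distance between the grasp point and mark2 below 0.01 m) or (horizontal distance between lamp_blue and mark4 below 0.07 m and horizontal distance between the grasp point and mark2 below 0.01 m)) and contact force between the fingers and cradle above 0.3 N and value of joint strip between 0.0008 and 0.0092 m), for 0.04 s.
4. still touching, they pass over the fourth dot (((horizontal distance between lamp_blue and mark0 below 0.07 m and horizontal distance between the grasp point and mark3 below 0.01 m) or (horizontal distance between lamp_blue and mark4 below 0.07 m and horizontal distance between the grasp point and mark1 below 0.01 m)) and contact force between the fingers and cradle above 0.3 N and value of joint strip between 0.0008 and 0.0092 m), for 0.04 s.
5. the fingertips press the strip lightly on the dot at the red-lamp end (((horizontal distance between lamp_blue and mark0 below 0.07 m and horizontal distance between the grasp point and mark4 below 0.01 m) or (horizontal distance between lamp_blue and mark4 below 0.07 m and horizontal distance between the grasp point and mark0 below 0.01 m)) and contact force between the fingers and cradle above 0.3 N and value of joint strip between 0.0008 and 0.0092 m), for 0.04 s.
At the end, for the whole second after the job is handed in: the fingertips rest on the dot nearest the red lamp (within 10 mm of its centre, seen from above), holding the strip 0.8 to 9.2 mm down, and all loose things lie within 15 mm of where they were (all of step 5 and distance of each of dial_cap, standoff, screwdriver, spool, brush, multimeter, pen_pot from where it was at the start of the episode below 0.015 m); the arm keeps its last pose, push and grip.
It fails at once if the strip is pushed down to its stop (more than 9.2 mm) (value of joint strip above 0.0092 m).
It fails at once if the fingertips touch the strip or board with their centre more than 14 mm off the strip's centre line (contact force between the fingers and cradle above 0.5 N and (horizontal distance between the grasp point and arc_center below 0.116 m or horizontal distance between the grasp point and arc_center above 0.144 m)).
It fails at once if the stroke is broken: the fingertips hover less than 12 mm over the strip without pressing it, away from the starting dot (over 30 mm) (value of joint strip below 0.0003 m and height (world z) of the grasp point below 0.069 m and horizontal distance between the grasp point and arc_center between 0.116 and 0.144 m and x of the grasp point in the frame of cradle above -0.03 m and ((horizontal distance between lamp_blue and mark0 below 0.07 m and horizontal distance between the grasp point and mark0 above 0.03 m) or (horizontal distance between lamp_blue and mark4 below 0.07 m and horizontal distance between the grasp point and mark4 above 0.03 m))).
It fails at once if a lamp is touched (contact force between any of the fingers, the arm and lamp_blue above 0.5 N or contact force between any of the fingers, the arm and lamp_red above 0.5 N).
It fails at once if a loose thing is moved, lifted or carried (over 15 mm) (distance of any of dial_cap, standoff, screwdriver, spool, brush, multimeter, pen_pot from where it was at the start of the episode above 0.015 m).
It also fails if it takes over 48 s, if anything falls off the work surface, if the arm or the gripper's body presses on something with over 40 N, if the wrist force passes 120 N, or if a joint passes its speed limit or range.

## Working session

There is one attempt and no reset: what is moved stays moved. The work goes in short steps, Python scripts to look and compute and a tool call to move; the robot and the scene stay as the last step left them, time stands still between calls to the robot, and variables do not carry over. Pictures are saved under pics/ and viewed, at most 10 in all, crops included, and the job is handed in when it is done.

Besides the shell and the picture viewer there is one more tool, called after "Call:" by a JSON object that holds its "name" and its "arguments". jog_arm: Moves the arm, as the interface text tells. Its arguments: {"type":"object","properties":{"increments":{"type":"array","items":{"type":"array","items":{"type":"array","items":{"type":"number"}}}},"newtons":{"type":"number"}},"required":["increments"]}

```bash
mkdir -p pics
python3 - <<'E'
from workcell import manip
import cv2
for n in("top","scene"):
    cv2.imwrite(f"pics/{n}0.png",manip.grab_frame(n)); print(n,manip.camera_model(n))
s=manip.read_state();print(s)
E
```

```text
top {'vertical_fov': 47.72272559319467, 'cx': 316.4385323769874, 'cy': 194.48182127270883, 'D': array([-0.10719027,  0.        ,  0.        ,  0.        ,  0.        ]), 'R': array([[-0.02294451, -0.99970463, -0.00801295],
       [-0.99341436,  0.02369865, -0.11209941],
       [ 0.11225619,  0.00538811, -0.99366469]]), 't': array([0.03245908, 0.55800441, 1.41657511])}
scene {'vertical_fov': 49.37099881358258, 'cx': 324.40109016192406, 'cy': 200.38176982708632, 'D': array([0.03951393, 0.        , 0.        , 0.        , 0.        ]), 'R': array([[ 0.79091279,  0.61186554,  0.00880494],
       [ 0.53272173, -0.68138678, -0.50191595],
       [-0.3011055 ,  0.40166232, -0.86487158]]), 't': array([-0.44171812, -0.24187515,  1.49249799])}
{'time': 0.1, 'qpos': array([ 1.30649536,  0.50821859, -0.23750804,  1.50104391,  0.12570347,
        1.1488953 , -0.15480312]), 'joint_vel': array([ 0.00058153, -0.00232768,  0.00035971, -0.00345217,  0.00046073,
        0.00074876,  0.00055466]), 'joint_efforts': array([-5.12017592e-03, -6.21832681e+01, -2.19388783e+00, -2.50200230e+01,
        1.26818282e-02,  7.89060752e-03, -1.36330345e-05]), 'tcp_pos': array([ 0.22565976, -0.58238517,  0.2492338 ]), 'orientation': array([[ 9.32402618e-01,  3.61420780e-01, -6.14614088e-04],
       [ 3.61421299e-01, -9.32401486e-01,  1.45360602e-03],
       [-4.77036675e-05, -1.57748068e-03, -9.99998755e-01]]), 'ft_force': array([0.10339346, 0.61803575, 0.29191922]), 'wrist_torque': array([-0.0412592 , -0.02462045,  0.03373456]), 'gripper_force': 0.0, 'grip_width': 0.08567925202049814}
```

View pics/top0.png

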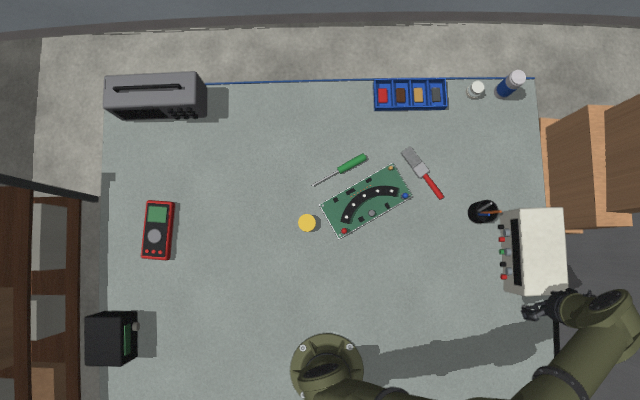

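View pics/scene0.png

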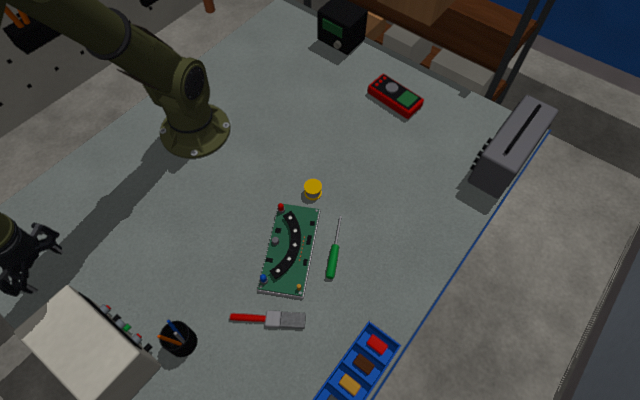

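The top view shows the blue lamp at about (405,197) and the red lamp at about (345,231), with the strip between them. I'll enlarge both views.

Run:
```python
import cv2
a=cv2.imread("pics/top0.png")[155:245,310:420]; b=cv2.imread("pics/scene0.png")[195:305,245:330]
cv2.imwrite("pics/topc.png",cv2.resize(a,None,fx=6.5,fy=6.5,interpolation=cv2.INTER_CUBIC))
cv2.imwrite("pics/scenec.png",cv2.resize(b,None,fx=5,fy=5,interpolation=cv2.INTER_CUBIC))
for n,(x0,y0,x1,y1) in {"top":(335,180,402,228),"scene":(265,205,305,280)}.items():
    im=cv2.imread(f"pics/{n}0.png"); g=im.min(2)[y0:y1,x0:x1]
    _,_,st,c=cv2.connectedComponentsWithStats((g>110).astype('uint8'))
    for s,_c in zip(st,c):
        if s[4]<60:
            x,y,w,h,A=s; x-=2;y-=2
            p=g[max(y,0):y+h+4,max(x,0):x+w+4].astype(float); p=(p-70).clip(0)
            m=cv2.moments(p); print(n,A,x0+max(x,0)+m['m10']/m['m00'],y0+max(y,0)+m['m01']/m['m00'])
```

```text
top 8 377.149829738933 190.48921679909193
top 7 391.1833910034602 190.49134948096886
top 9 363.91474423269807 195.13540621865596
top 9 353.14010152284266 204.15736040609136
top 23 371.68609125893346 212.9758108851017
top 9 346.0556586270872 216.55844155844156
scene 8 289.8521739130435 217.1942028985507
scene 8 294.86571428571426 230.13285714285715
scene 1 269.0 237.63287671232877
scene 8 294.45746164574615 244.36541143654114
scene 8 288.7043010752688 258.2983870967742
scene 10 277.6546762589928 270.1294964028777
```

View pics/topc.png

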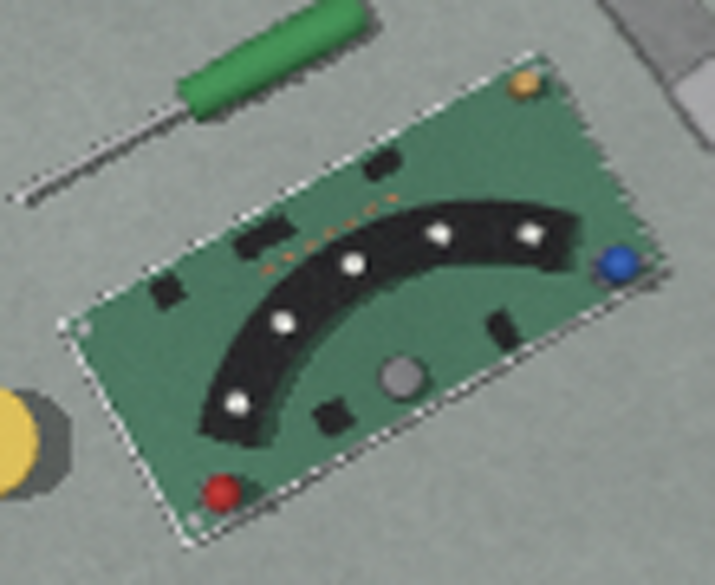

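View pics/scenec.png

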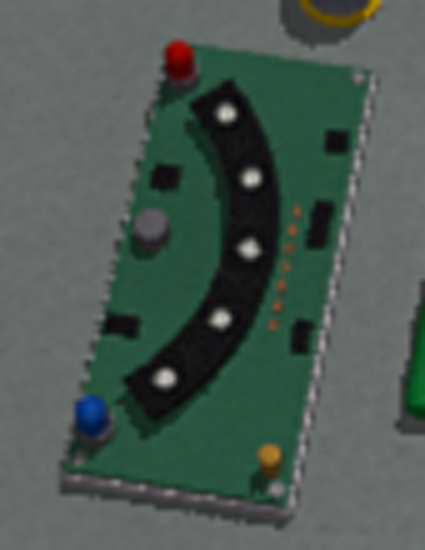

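```bash
cat > fit.py <<'E'
from workcell import manip
import cv2,numpy as np
from scipy.optimize import least_squares
px={"top":[(391.18,190.49),(377.15,190.49),(363.91,195.14),(353.14,204.16),(346.06,216.56)],
"scene":[(277.65,270.13),(288.70,258.30),(294.46,244.37),(294.87,230.13),(289.85,217.19)]}
def ray(n,pts,z):
    m=manip.camera_model(n); f=200/np.tan(np.radians(m["vertical_fov"]/2))
    K=np.array([[f,0,m["cx"]],[0,f,m["cy"]],[0,0,1]])
    u=cv2.undistortPoints(np.array(pts,float)[:,None],K,m["D"])[:,0]
    R,t=m["R"],m["t"]; c=-R.T@t; d=np.c_[u,np.ones(len(u))]@R
    return (c+d*((z-c[2])/d[:,2])[:,None])[:,:2]
a=np.radians([-40,-20,0,20,40])
def marks(p): return p[:2]+.13*np.c_[np.cos(a+p[2]),np.sin(a+p[2])]
if __name__=="__main__":
    P={n:ray(n,px[n],.038) for n in px}
    fits={}
    for k in ("top","scene","both"):
        W=[P[n] for n in px if k in(n,"both")]
        r=least_squares(lambda p:np.ravel([marks(p)-w for w in W]),[.4,-.1,.5])
        print(k,r.x.round(4),"rms mm",(1e3*np.sqrt((r.fun**2).mean())).round(2))
    print(marks(r.x).round(4))
    print("lamps",ray("top",[(310+620/6.5,155+265/6.5),(310+222/6.5,155+493/6.5)],.05).round(3))
    print("stroke every 5deg",(r.x[:2]+.13*np.c_[np.cos(b:=np.radians(np.arange(-40,41,5))+r.x[2]),np.sin(b)]).round(4).tolist())
E
python3 fit.py
```

```text
top [ 0.4377 -0.1939  0.4964] rms mm 0.14
scene [ 0.4396 -0.1957  0.4969] rms mm 0.11
both [ 0.4386 -0.1948  0.4967] rms mm 0.92
[[ 0.566  -0.2208]
 [ 0.5672 -0.1756]
 [ 0.5529 -0.1328]
 [ 0.5248 -0.0975]
 [ 0.4863 -0.0738]]
lamps [[ 0.546 -0.262]
 [ 0.44  -0.065]]
stroke every 5deg [[0.566, -0.2208], [0.5678, -0.2096], [0.5686, -0.1983], [0.5684, -0.1869], [0.5672, -0.1756], [0.565, -0.1645], [0.5619, -0.1536], [0.5579, -0.143], [0.5529, -0.1328], [0.5471, -0.1231], [0.5404, -0.1139], [0.533, -0.1053], [0.5248, -0.0975], [0.516, -0.0903], [0.5066, -0.084], [0.4967, -0.0785], [0.4863, -0.0738]]
```

Call:
{"name": "jog_arm", "arguments": {"increments": [[[0, 0, 0, 0, 0, 7, 1], [0, 0, 0, 0, 0, 7, 1], [0, 0, 0, 0, 0, 7, 1], [0, -40, 0, 0, 0, 0.2, 1], [0, -40, 0, 0, 0, 0, 1], [0, -40, 0, 0, 0, 0, 1], [0, -40, 0, 0, 0, 0, 1], [0, -40, 0, 0, 0, 0, 1], [0, -40, 0, 0, 0, 0, 1], [0, -40, 0, 0, 0, 0, 1], [0, -40, 0, 0, 0, 0, 1], [0, 0, 0, 0, 0, 0, 1], [0, 0, 0, 0, 0, 0, 1]]], "newtons": 40}}

```text
time: 1.18
tcp_pos: [0.2256, -0.2611, 0.2502]
orientation: [[1.0, 0.003, -0.0], [0.003, -1.0, -0.001], [-0.0, 0.001, -1.0]]
ft_force: [-0.3, -1.1, -0.2]
grip_width: -0.0002
gripper_force: 0.0
```

Call:
{"name": "jog_arm", "arguments": {"increments": [[[38, -4, 0, 0, 0, 0, 1], [38, -4, 0, 0, 0, 0, 1], [38, -4, 0, 0, 0, 0, 1], [38, -4, 0, 0, 0, 0, 1], [38, -5, 0, 0, 0, 0, 1], [38, -5, 0, 0, 0, 0, 1], [38, -5, 0, 0, 0, 0, 1], [38, -5, 0, 0, 0, 0, 1], [36, -4, 0, 0, 0, 0, 1], [0, 0, 35, 0, 0, 0, 1], [0, 0, 35, 0, 0, 0, 1], [0, 0, 35, 0, 0, 0, 1], [0, 0, 35, 0, 0, 0, 1], [0, 0, 25, 0, 0, 0, 1], [0, 0, 0, 0, 0, 0, 1], [0, 0, 0, 0, 0, 0, 1], [0, 0, 0, 0, 0, 0, 1], [0, 0, 0, 0, 0, 0, 1]]]}}

```text
time: 2.68
tcp_pos: [0.5672, -0.2236, 0.0869]
orientation: [[1.0, -0.001, 0.003], [-0.001, -1.0, -0.001], [0.003, 0.001, -1.0]]
ft_force: [0.3, -0.2, 0.4]
grip_width: -0.0
gripper_force: 0.0
```

Run:
```python
from workcell import manip
import cv2
print(manip.read_state()["tcp_pos"],manip.read_state()["ft_force"])
a=manip.grab_frame("scene")[165:305,225:345]; b=manip.grab_frame("top")[155:245,310:430]
f=lambda i:cv2.resize(i,(400,int(400*i.shape[0]/i.shape[1])),interpolation=cv2.INTER_CUBIC)
a,b=f(a),f(b); b=cv2.copyMakeBorder(b,0,a.shape[0]-b.shape[0],0,0,cv2.BORDER_CONSTANT)
cv2.imwrite("pics/above.png",cv2.hconcat([a,b]))
```

```text
[ 0.56724772 -0.22358333  0.08693801] [ 0.26118411 -0.19992973  0.42792433]
```

View pics/above.png

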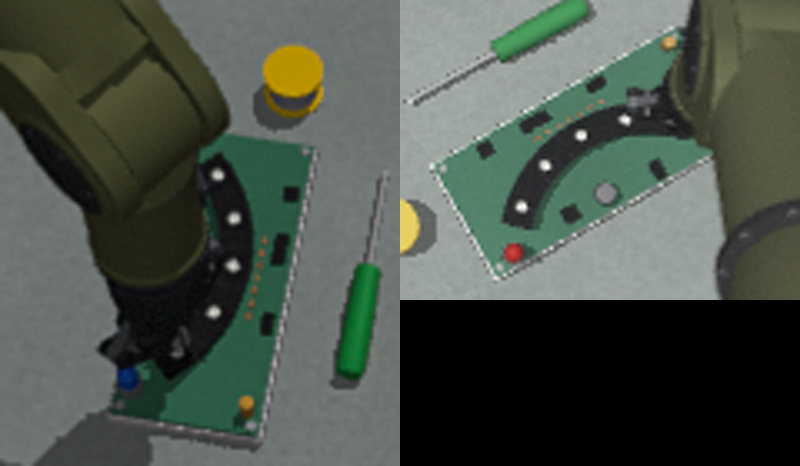

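The closed fingers are over the start dot. The finger linkage leans towards the blue lamp at about (128,378) in the left pane. I'll turn the hand 28.5° so its axes match the cradle's, which gives more clearance from both lamps.

Call:
{"name": "jog_arm", "arguments": {"increments": [[[0, 0, 0, 0, 0, -7, 1], [0, 0, 0, 0, 0, -7, 1], [0, 0, 0, 0, 0, -7, 1], [0, 0, 0, 0, 0, -7, 1], [0, 0, 0, 0, 0, -0.4, 1], [0, 0, 0, 0, 0, 0, 1], [0, 0, 0, 0, 0, 0, 1], [0, 0, 0, 0, 0, 0, 1]]]}}

```text
time: 3.45
tcp_pos: [0.566, -0.2229, 0.0854]
orientation: [[0.881, 0.473, 0.001], [0.473, -0.881, -0.0], [0.0, 0.001, -1.0]]
ft_force: [0.6, 0.0, -0.1]
grip_width: 0.0
gripper_force: 0.0
```

```bash
cat > rel.py <<'E'
from workcell import manip
import numpy as np
from fit import marks
p=np.array([.4386,-.1948,.4967])
s=manip.read_state(); R=s["orientation"]; x=s["tcp_pos"]
print("t",s["time"],"tcp",x.round(4),"F",s["ft_force"].round(2),"R",R.round(4).tolist())
d=x[:2]-p[:2]; print("r mm",1e3*np.hypot(*d),"ang deg",np.degrees(np.arctan2(d[1],d[0])-p[2]))
M=np.c_[marks(p),np.full(5,.052)]
print("tool-frame mm to marks at z=.052\n",(1e3*(M-x)@R).round(1))
E
python3 rel.py
```

```text
t 3.45 tcp [ 0.566  -0.2229  0.0854] F [ 0.56  0.02 -0.07] R [[0.8811, 0.4729, 0.0005], [0.4729, -0.8811, -0.0004], [0.0003, 0.0006, -1.0]]
r mm 130.4255770085926 ang deg -40.90963102704462
tool-frame mm to marks at z=.052
 [[   1.    -1.9   33.4]
 [  23.4  -41.1   33.4]
 [  31.1  -85.6   33.4]
 [  23.  -130.    33.3]
 [   0.3 -169.    33.3]]
```

Call:
{"name": "jog_arm", "arguments": {"increments": [[[1, -2, 5, 0, 0, 0, 1], [0, 0, 8, 0, 0, 0, 1], [0, 0, 8, 0, 0, 0, 1], [0, 0, 4, 0, 0, 0, 1], [0, 0, 0, 0, 0, 0, 1], [0, 0, 0, 0, 0, 0, 1], [0, 0, 0, 0, 0, 0, 1], [0, 0, 0, 0, 0, 0, 1]]]}}

```text
time: 4.12
tcp_pos: [0.566, -0.2206, 0.0602]
orientation: [[0.88, 0.475, 0.0], [0.475, -0.88, -0.0], [0.0, 0.0, -1.0]]
ft_force: [0.7, 0.5, -0.4]
grip_width: 0.0001
gripper_force: 0.0
```

```bash
python3 rel.py
```

```text
t 4.1167 tcp [ 0.566  -0.2206  0.0602] F [ 0.74  0.52 -0.37] R [[0.8798, 0.4754, 0.0005], [0.4754, -0.8798, -0.0001], [0.0004, 0.0003, -1.0]]
r mm 129.96007147236085 ang deg -39.92632748738281
tool-frame mm to marks at z=.052
 [[-1.000e-01  2.000e-01  8.200e+00]
 [ 2.240e+01 -3.900e+01  8.200e+00]
 [ 3.020e+01 -8.350e+01  8.200e+00]
 [ 2.230e+01 -1.279e+02  8.200e+00]
 [-3.000e-01 -1.670e+02  8.200e+00]]
```

Tracking is accurate, so I'll press down slowly to about 5 mm.

Call:
{"name": "jog_arm", "arguments": {"increments": [[[0, 0, 2, 0, 0, 0, 1], [0, 0, 2, 0, 0, 0, 1], [0, 0, 2, 0, 0, 0, 1], [0, 0, 1, 0, 0, 0, 1], [0, 0, 1, 0, 0, 0, 1], [0, 0, 0, 0, 0, 0, 1], [0, 0, 0, 0, 0, 0, 1], [0, 0, 0, 0, 0, 0, 1], [0, 0, 0, 0, 0, 0, 1]]]}}

```text
time: 4.87
tcp_pos: [0.566, -0.2207, 0.0522]
orientation: [[0.88, 0.475, 0.001], [0.475, -0.88, -0.0], [0.0, 0.0, -1.0]]
ft_force: [1.7, -0.6, 3.2]
grip_width: -0.0001
gripper_force: 1.4
```

```bash
python3 rel.py
```

```text
t 4.8667 tcp [ 0.566  -0.2207  0.0522] F [ 1.68 -0.63  3.17] R [[0.8798, 0.4754, 0.0006], [0.4754, -0.8798, -0.0002], [0.0004, 0.0005, -1.0]]
r mm 130.02380074958896 ang deg -39.95853489307062
tool-frame mm to marks at z=.052
 [[-1.000e-01  1.000e-01  2.000e-01]
 [ 2.240e+01 -3.910e+01  2.000e-01]
 [ 3.020e+01 -8.350e+01  2.000e-01]
 [ 2.230e+01 -1.280e+02  1.000e-01]
 [-3.000e-01 -1.671e+02  1.000e-01]]
```

Call:
{"name": "jog_arm", "arguments": {"increments": [[[3.5, -4.4, 0, 0, 0, 0, 1], [3.4, -4.6, 0, 0, 0, 0, 1], [3.1, -4.7, 0, 0, 0, 0, 1], [2.9, -4.8, 0, 0, 0, 0, 1], [2.7, -5, 0, 0, 0, 0, 1], [2.5, -5.1, 0, 0, 0, 0, 1], [2.3, -5.2, 0, 0, 0, 0, 1], [2, -5.3, 0, 0, 0, 0, 1], [0, 0, 0, 0, 0, 0, 1], [0, 0, 0, 0, 0, 0, 1]]]}}

```text
time: 5.7
tcp_pos: [0.5668, -0.1739, 0.052]
orientation: [[0.879, 0.477, -0.0], [0.477, -0.879, 0.001], [0.0, -0.001, -1.0]]
ft_force: [-1.1, 1.7, 2.4]
grip_width: -0.0002
gripper_force: 1.4
```

```bash
python3 rel.py
```

```text
t 5.7 tcp [ 0.5668 -0.1739  0.052 ] F [-1.07  1.75  2.39] R [[0.879, 0.4767, -0.0002], [0.4767, -0.879, 0.0014], [0.0005, -0.0014, -1.0]]
r mm 129.90529476933705 ang deg -19.21064820022053
tool-frame mm to marks at z=.052
 [[-2.310e+01  4.080e+01 -1.000e-01]
 [-5.000e-01  1.700e+00 -0.000e+00]
 [ 7.300e+00 -4.270e+01  0.000e+00]
 [-5.000e-01 -8.720e+01  1.000e-01]
 [-2.310e+01 -1.263e+02  1.000e-01]]
```

Call:
{"name": "jog_arm", "arguments": {"increments": [[[1.8, -5.3, 0, 0, 0, 0, 1], [1.6, -5.4, 0, 0, 0, 0, 1], [1.3, -5.5, 0, 0, 0, 0, 1], [1.1, -5.6, 0, 0, 0, 0, 1], [0.9, -5.6, 0, 0, 0, 0, 1], [0.6, -5.6, 0, 0, 0, 0, 1], [0.4, -5.7, 0, 0, 0, 0, 1], [0.1, -5.7, 0, 0, 0, 0, 1], [0, 0, 0, 0, 0, 0, 1], [0, 0, 0, 0, 0, 0, 1], [0, 0, 0, 0, 0, 0, 1]]]}}

```text
time: 6.62
tcp_pos: [0.5522, -0.1319, 0.0519]
orientation: [[0.879, 0.476, -0.001], [0.476, -0.879, 0.001], [-0.0, -0.001, -1.0]]
ft_force: [-0.5, 2.1, 2.9]
grip_width: -0.0001
gripper_force: 1.5
```

```bash
python3 rel.py
```

```text
t 6.6167 tcp [ 0.5522 -0.1319  0.0519] F [-0.46  2.12  2.91] R [[0.8795, 0.476, -0.0008], [0.476, -0.8795, 0.001], [-0.0003, -0.0013, -1.0]]
r mm 129.87731132462858 ang deg 0.5006734026946078
tool-frame mm to marks at z=.052
 [[-30.2  84.7  -0.2]
 [ -7.7  45.6  -0.2]
 [  0.1   1.1  -0.1]
 [ -7.7 -43.3  -0.1]
 [-30.3 -82.4  -0. ]]
```

Call:
{"name": "jog_arm", "arguments": {"increments": [[[-0.1, -5.5, 0, 0, 0, 0, 1], [-0.4, -5.6, 0, 0, 0, 0, 1], [-0.6, -5.6, 0, 0, 0, 0, 1], [-0.9, -5.6, 0, 0, 0, 0, 1], [-1.1, -5.6, 0, 0, 0, 0, 1], [-1.3, -5.5, 0, 0, 0, 0, 1], [-1.6, -5.4, 0, 0, 0, 0, 1], [-1.8, -5.3, 0, 0, 0, 0, 1], [0, 0, 0, 0, 0, 0, 1], [0, 0, 0, 0, 0, 0, 1]]]}}

```text
time: 7.45
tcp_pos: [0.5238, -0.0967, 0.0519]
orientation: [[0.879, 0.476, -0.002], [0.476, -0.879, 0.001], [-0.001, -0.001, -1.0]]
ft_force: [-0.4, 2.1, 4.4]
grip_width: -0.0004
gripper_force: 1.4
```

```bash
python3 rel.py
```

```text
t 7.45 tcp [ 0.5238 -0.0967  0.0519] F [-0.4   2.14  4.38] R [[0.8793, 0.4763, -0.0016], [0.4763, -0.8793, 0.0007], [-0.0011, -0.0014, -1.0]]
r mm 129.9310146164492 ang deg 20.55737575514594
tool-frame mm to marks at z=.052
 [[-2.200e+01  1.292e+02 -3.000e-01]
 [ 5.000e-01  9.010e+01 -3.000e-01]
 [ 8.400e+00  4.560e+01 -2.000e-01]
 [ 5.000e-01  1.200e+00 -1.000e-01]
 [-2.210e+01 -3.790e+01 -1.000e-01]]
```

Call:
{"name": "jog_arm", "arguments": {"increments": [[[-2, -5.2, 0, 0, 0, 0, 1], [-2.3, -5.2, 0, 0, 0, 0, 1], [-2.5, -5.1, 0, 0, 0, 0, 1], [-2.7, -5, 0, 0, 0, 0, 1], [-2.9, -4.8, 0, 0, 0, 0, 1], [-3.1, -4.7, 0, 0, 0, 0, 1], [-3.4, -4.5, 0, 0, 0, 0, 1], [-3.4, -4.3, 0, 0, 0, 0, 1], [0, 0, 0, 0, 0, 0, 1], [0, 0, 0, 0, 0, 0, 1], [0, 0, 0, 0, 0, 0, 1], [0, 0, 0, 0, 0, 0, 1], [0, 0, 0, 0, 0, 0, 1]]]}}

```text
time: 8.53
tcp_pos: [0.4863, -0.0742, 0.0518]
orientation: [[0.88, 0.475, -0.001], [0.475, -0.88, 0.0], [-0.001, -0.001, -1.0]]
ft_force: [-1.8, 1.1, 1.9]
grip_width: -0.0001
gripper_force: 1.5
```

```bash
python3 rel.py
python3 - <<'E'
from workcell import manip
import cv2
cv2.imwrite("pics/end.png",cv2.resize(manip.grab_frame("top")[140:260,280:440],None,fx=4,fy=4,interpolation=cv2.INTER_CUBIC))
E
```

```text
t 8.5333 tcp [ 0.4863 -0.0742  0.0518] F [-1.8   1.06  1.94] R [[0.8798, 0.4753, -0.0012], [0.4753, -0.8798, 0.0001], [-0.001, -0.0007, -1.0]]
r mm 129.72101485859832 ang deg 39.980107847646124
tool-frame mm to marks at z=.052
 [[  0.4 166.9  -0.4]
 [ 22.9 127.8  -0.4]
 [ 30.7  83.3  -0.3]
 [ 22.8  38.9  -0.3]
 [  0.2  -0.2  -0.2]]
```

View pics/end.png

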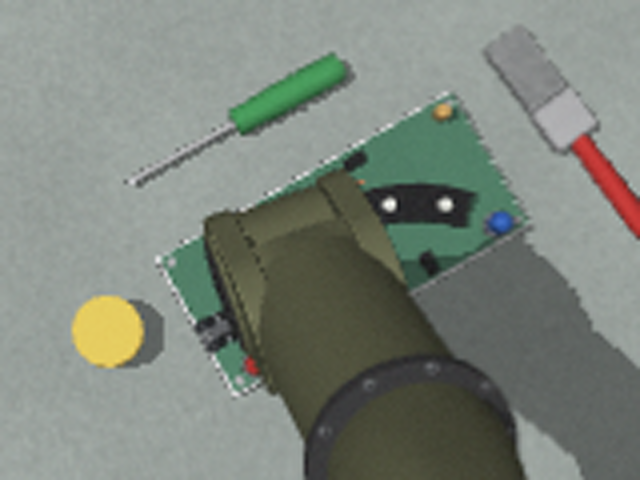

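The fingertips are on the last dot beside the red lamp, which is visible at (252,367). The standoff, screwdriver, spool and brush haven't moved. I'm handing it in now.

```bash
python3 -c "from workcell import manip; print(manip.sign_off())"
```

```text
the job is handed in; nothing more can be done
None
```

I stroked the strip over all five dots from the blue-lamp end to the red-lamp end, about 5 mm down throughout, and handed the job in still pressing lightly on the last dot; the judge's verdict was not shown.

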